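Make up two battery test kits

TASK

Make up the two cell-test kits. In the blue tray, stand the green cell in the small compartment and the bare aluminium block cell in the large one; in the yellow tray, stand the orange cell in the small compartment and the black round test fixture in the large one. Everything stands upright on the tray floor, one thing to a compartment; leave the purple cell, the red block cell and the brass weight standing where they are.

Things in the scene. Friction and masses are not known exactly. Their poses are not given: they have to be found in the camera images.
- green_cell: Cylindrical battery cell with a green wrap, standing upright: 26 mm diameter, 65 mm tall, about 90 g, small steel button on top. Origin at the centre of its underside, z up.
- orange_cell: Cylindrical battery cell with an orange wrap, standing upright: 26 mm diameter, 65 mm tall, about 90 g, small steel button on top. Origin at the centre of its underside, z up.
- bare_block: Prismatic (block) battery cell in bare silvery aluminium, standing upright: 28 mm thick (its own x) by 56 mm long (its own y), body 66 mm tall plus two 4 mm terminal tabs on top (70 mm in all), about 220 g. Origin at the centre of its underside, z up.
- test_fixture: Round screw-down test fixture, black with a steel foot plate and a brass stud on top, standing upright: body 40 mm diameter and 48 mm tall, stud 12 mm diameter and 12 mm high on top (60 mm in all), about 200 g. Origin at the centre of its underside, z up.
- blue_tray: Blue plastic kit tray, open on top, fixed to the bench (it does not move), 68 mm (its own x) by 158 mm (its own y), walls 18 mm high and 4 mm thick, floor 5 mm thick. A 4 mm divider, as high as the walls, splits its length into a small compartment (60 by 50 mm inside, centre at own y = +50 mm) and a large compartment (60 by 96 mm inside, centre at own y = -27 mm). Origin at the centre of its underside, z up.
- yellow_tray: Yellow plastic kit tray, open on top, fixed to the bench (it does not move), 68 mm (its own x) by 158 mm (its own y), walls 18 mm high and 4 mm thick, floor 5 mm thick. A 4 mm divider, as high as the walls, splits its length into a small compartment (60 by 50 mm inside, centre at own y = +50 mm) and a large compartment (60 by 96 mm inside, centre at own y = -27 mm). Origin at the centre of its underside, z up.
- purple_cell: Cylindrical battery cell with a purple wrap, standing upright: 26 mm diameter, 65 mm tall, about 90 g, small steel button on top. Origin at the centre of its underside, z up. Not part of either kit.
- red_block: Prismatic (block) battery cell in red wrap, standing upright: 28 mm thick (its own x) by 56 mm long (its own y), body 66 mm tall plus two 4 mm terminal tabs on top (70 mm in all), about 220 g. Origin at the centre of its underside, z up. Not part of either kit.
- weight: Brass calibration weight, standing loose: body 38 mm diameter and 38 mm tall with a 22 mm knob on top, 56 mm in all, 300 g. Origin at the centre of its underside, z up. Not part of either kit.

How it is judged (in metres and radians):
At the end, for the whole second after the job is handed in: Each of the four things stands in its own tray and compartment, centre inside it, underside under 10 mm above the tray's underside, tilt under 0.15 rad, released, at rest; purple cell, red block and weight upright (0.15 rad), within 30 mm of their start (x of green_cell in the frame of blue_tray between -0.028 and 0.028 m and y of green_cell in the frame of blue_tray between 0.028 and 0.072 m and z of each of green_cell, bare_block in the frame of blue_tray below 0.01 m and angle between each of green_cell, bare_block, orange_cell, test_fixture, purple_cell, red_block, weight's own z axis and vertical below 0.15 rad and linear speed of each of green_cell, bare_block, orange_cell, test_fixture below 0.02 m/s and contact force between each of green_cell, bare_block, orange_cell, test_fixture and the fingers below 0.1 N and x of bare_block in the frame of blue_tray between -0.028 and 0.028 m and y of bare_block in the frame of blue_tray between -0.072 and 0.016 m and x of orange_cell in the frame of yellow_tray between -0.028 and 0.028 m and y of orange_cell in the frame of yellow_tray between 0.028 and 0.072 m and z of each of orange_cell, test_fixture in the frame of yellow_tray below 0.01 m and x of test_fixture in the frame of yellow_tray between -0.028 and 0.028 m and y of test_fixture in the frame of yellow_tray between -0.072 and 0.016 m and distance of each of purple_cell, red_block, weight from where it was at the start of the episode below 0.03 m); the robot touches nothing.
It fails at once if the purple cell is knocked over or moved by more than 30 mm (distance of purple_cell from where it was at the start of the episode above 0.03 m or angle between purple_cell's own z axis and vertical above 0.5 rad).
It fails at once if the red block cell is knocked over or moved by more than 30 mm (distance of red_block from where it was at the start of the episode above 0.03 m or angle between red_block's own z axis and vertical above 0.5 rad).
It fails at once if the brass weight is knocked over or moved by more than 30 mm (distance of weight from where it was at the start of the episode above 0.03 m or angle between weight's own z axis and vertical above 0.5 rad).
It also fails if it takes over 96 s, if anything falls off the work surface, if the arm or the gripper's body presses on something with over 40 N, if the wrist force passes 120 N, or if a joint passes its speed limit or range.

ROBOT

A 6-joint arm with a two-finger parallel gripper is mounted at the origin on the work surface. World frame = base frame: x ahead of the robot, y to its left, z up, the work surface at z = 0. Lengths are in mm, angles in rad, forces in N, time in s.
With the tool pointing down it reaches from about 325 to 775 mm from the base axis. Payload 5.5 kg.
Tool frame: the origin (TCP) lies at the very end of the fingers, on their centre line; the grasp point (between the pads) lies 19 mm behind it (manip.hold_point_z is the distance from the TCP to the grasp point, in mm); z points along the fingers, y is the direction in which the jaws open and shut (so a half turn about z gives the same grasp; the last joint's range is limited). The gripper opens to 85 mm and grips with 20 to 120 N. Pads are 22 mm wide; open, the fingers measure 114 mm over their backs; the gripper's body (76 mm by 85 mm) begins 54 mm behind the grasp point. The pads swing forward as they close: fully open they stand 13 mm farther back than shut.
Start: joints at [1.091, 0.091, 1.231, -0, 1.82, -0.057], TCP at [246.195, 547.179, 231.275] pointing down, gripper open.
Joint ranges: [-2.87, 2.87], [-0.86, 2.18], [0.17, 2.46], [-1.51, 4.65], [0.06, 2.69], [-2.65, 2.65]. Speed limits (rad/s): [2.57, 2.57, 3.01, 3.14, 3.14, 3.14].

INTERFACE

Orientations are given as a unit quaternion [x, y, z, w].
In Python, from bench import manip gives the robot as it stands.
- The arm moves only by the tool move_arm, never from a script. Its argument "series" is a list of rows, each an object with "jaw": the closure, from -1 (fully open) to 1 (shut), so that 0 is half open; "translation": the shift along the tool's x, y, z in cm, a list of three; "turn": the turn, a rotation vector about the tool's x, y, z in degrees, a list of three. In form: [{"jaw": jaw, "translation": [dx, dy, dz], "turn": [rx, ry, rz]}, ...]. A call has 1 to 20 rows; each row shifts and turns the commanded pose from where the row before left it, along the tool's axes as they then stand; what a row does not reach is not made up. A row lasts 1/10 s, in which the tool goes at most 50 mm and 8.59 degrees, less where a joint would pass 70% of its speed; a pose out of reach is approached as far as the arm can. A call with a gripper value outside its range is refused whole. The fingers move at their own pace and stop on an object; "force" is the grip in N (left out, the last holds). Time passes only in rows, so rows that do not move let the fingers close. It gives the time, the measured TCP pose, the force and the opening at its end, in the units of the state.
- manip.get_obs(): the state, without advancing time (a new reading comes with each control period).
- manip.get_image(name): name is "scene" or "top" or "wrist"; returns (picture, depth): 480x640x3 uint8, red, green, blue; 480x640 float32, mm along the optical axis (not along the pixel's ray), 0 where there is no reading.
- manip.camera_params(name): a dict with "intrinsics" (3x3 intrinsics, pixels), "k1" (the pictures are not rectified: a ray, as slopes to the right and down, at radius r is drawn at 1 + k1 r^2 times it, then the intrinsics apply), "rvec" (rotation vector, rad) and "tvec" (3), from world to camera coordinates, as OpenCV has them. Camera axes: x right, y down, z forward; pixel columns grow to the right and rows downward; lengths in mm; the calibration is good to about 2 mm. A picture is of the moment at which its call begins: read the wrist's pose just before it. camera_params takes no time and is no camera call; for the wrist camera it gives the pose at the moment of the call.
- manip.hand_in(): hands the job in, once; it reports no verdict.
Trained networks look in the newest picture that a camera, given by its name, has taken for a name from the list of things; names that differ only in an ending like _2 or _b are one class to them, and where a whole thing is asked for, a point or a joint stands for the part that bears it (a point fixed in the world has none). Each returns a list of dicts, best first, with "p" (0 to 1); they miss things now and then, are a little off and sometimes report something else, mostly with a low value. They report only what shows in the picture. A call takes as long as a camera call.
- manip.recognise(name, camera): "rect" ([left, top, width, height] in pixels, round what is visible of it).
- manip.outline_of(name, camera): "pixels" (480x640 bool, what is visible of it) and "rect" ([left, top, width, height] in pixels, round what is visible of it).
- manip.place_of(name, camera): "uv" ([column, row] in pixels: a listed point, or the origin of a listed thing).
The state is a dict: "time": time; "joints": joint angles; "qvel": joint speeds; "tau": joint torques, N m; "tcp_pos": TCP position; "eef_rot": TCP orientation; "force": force on the tool from outside, world axes, zero at the start; "torque": the same for the moment, N m; "finger_gap": finger opening in mm.
Only numpy, scipy, OpenCV 4.12 (cv2) and the standard library are available. Lean on these libraries where they do the work, as an engineer would, in place of code of your own. Each camera call takes 0.05 s, during which the arm holds its last target.

## Working session

There is one attempt and no reset: what is moved stays moved. The work goes in short steps, Python scripts to look and compute and a tool call to move; the robot and the scene stay as the last step left them, time stands still between calls to the robot, and variables do not carry over. Pictures are saved under pics/ and viewed, and the job is handed in when it is done.

Besides the shell and the picture viewer there is one more tool, called after "Emit:" by a JSON object that holds its "name" and its "arguments". move_arm: Moves the arm, as the interface text tells. Its arguments: {"type":"object","properties":{"series":{"type":"array","items":{"type":"object","properties":{"jaw":{"type":"number"},"translation":{"type":"array","items":{"type":"number"}},"turn":{"type":"array","items":{"type":"number"}}}}},"force":{"type":"number"}},"required":["series"]}

```bash
ls; mkdir -p pics; python3 - <<'E'
from bench import manip
import cv2, numpy as np
for n in ("top","scene"):
    im,d=manip.get_image(n); cv2.imwrite(f"pics/{n}0.png",im[:,:,::-1]); np.savez(f"{n}0.npz",im=im,d=d)
    p=manip.camera_params(n); print(n,p)
print(manip.get_obs())
E
```

```text
pics
top {'intrinsics': array([[509.89256164,   0.        , 309.69871287],
       [  0.        , 509.89256164, 235.49503612],
       [  0.        ,   0.        ,   1.        ]]), 'k1': -0.08271157922591699, 'rvec': array([ 2.20167143, -2.19692889,  0.08403226]), 'tvec': array([ -5.94203675, 558.12978187, 857.88445554])}
scene {'intrinsics': array([[619.51962696,   0.        , 330.1957316 ],
       [  0.        , 619.51962696, 237.93376045],
       [  0.        ,   0.        ,   1.        ]]), 'k1': 0.01956513225325026, 'rvec': array([ 1.47230477,  2.23179076, -0.79359384]), 'tvec': array([ 229.76442445, -368.63188915, 1389.90551485])}
{'time': 0.1, 'joints': array([ 1.09127453e+00,  9.17969472e-02,  1.23180539e+00, -1.36045181e-06,
        1.81977944e+00, -5.67266688e-02]), 'qvel': array([-0.00094458, -0.0031178 , -0.00288446, -0.00060617,  0.00048247,
       -0.00048542]), 'tau': array([ 2.26183452e-03, -4.60213387e+01, -4.19217646e+01, -6.94208279e-05,
        1.06268536e-02, -2.65766306e-05]), 'tcp_pos': array([246.08475331, 546.93200315, 230.23337717]), 'eef_rot': array([ 2.09826638e-01,  9.77738197e-01, -8.62769677e-04, -2.36353285e-04]), 'force': array([ 0.53102099, -0.39303592, -0.6206482 ]), 'torque': array([-0.0299707 , -0.02128888,  0.00801911]), 'finger_gap': 85.54820488312879}
```

View pics/top0.png

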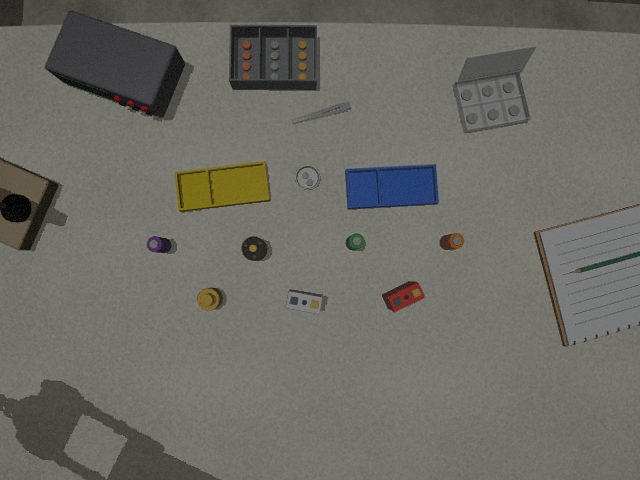

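View pics/scene0.png

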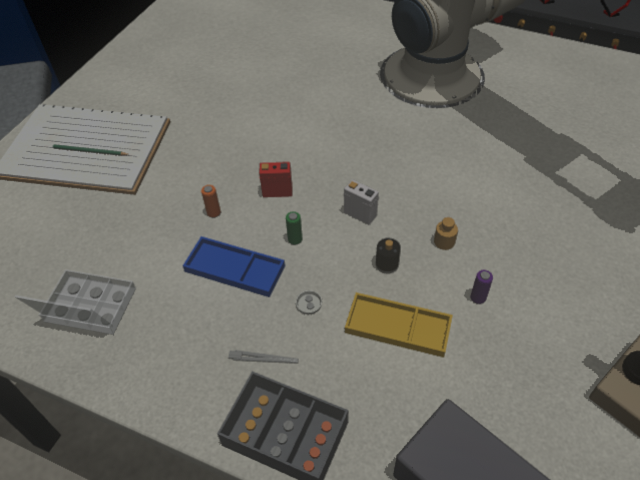

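The top view shows both trays with their small compartments on the left: yellow around (223,187), blue around (392,187). Objects are purple (158,244), fixture (255,248), green (356,242), orange (453,241), weight (208,299), bare block (305,301) and red block (404,296).

```bash
cat > h.py <<'E'
import numpy as np, cv2
from bench import manip
from scipy.spatial.transform import Rotation as R
def params(n):
    p=manip.camera_params(n); return p
def back(p,uv,depth):
    K=p["intrinsics"];k1=p["k1"]
    uv=np.asarray(uv,float).reshape(-1,1,2)
    n=cv2.undistortPoints(uv,K,np.array([k1,0,0,0.])).reshape(-1,2)
    c=np.c_[n,np.ones(len(n))]*np.asarray(depth).reshape(-1,1)
    Rm=cv2.Rodrigues(p["rvec"])[0]
    return (c-p["tvec"].reshape(1,3))@Rm
def cloud(p,mask,d):
    v,u=np.nonzero(mask&(d>0)); return back(p,np.c_[u,v],d[v,u])
E
python3 - <<'E'
from h import *
names="green_cell orange_cell bare_block test_fixture blue_tray yellow_tray purple_cell red_block weight".split()
S={}
for cam in ("top","scene"):
    z=np.load(f"{cam}0.npz"); d=z["d"]; p=params(cam)
    for n in names:
        r=manip.outline_of(n,cam)
        if not r: print(cam,n,"none"); continue
        m=r[0]["pixels"]; S[cam+n]=m
        P=cloud(p,m,d)
        zt=np.percentile(P[:,2],98)
        T=P[P[:,2]>zt-(12 if 'tray' not in n else 8)]
        T=P[P[:,2]>(45 if 'cell' in n or 'block' in n else 30 if n!='blue_tray' and n!='yellow_tray' else 12)]
        line=[cam,n,round(r[0]["p"],2),len(r),r[0]["rect"],"zmax",round(zt,1),len(T)]
        if len(T)>4:
            (c,sz,a)=cv2.minAreaRect(T[:,:2].astype(np.float32))
            line+=["mean",T.mean(0).round(1),"rect",np.round(c,1),np.round(sz,1),round(a,1)]
        print(*line)
np.savez("masks0.npz",**S)
E
```

```text
top green_cell 0.66 1 [344.1, 234.0, 20.2, 14.9] zmax 66.8 207 mean [546.8 -78.6  62.5] rect [547.4 -78.9] [24.7 24.5] 2.3
top orange_cell 0.91 2 [441.1, 235.8, 22.0, 14.8] zmax 67.2 238 mean [ 547.6 -242.3   61.2] rect [ 548. -244.] [25.5 25. ] 89.9
top bare_block 0.89 1 [285.8, 289.5, 38.3, 24.8] zmax 71.7 617 mean [448.6   5.8  66.4] rect [447.9   5.6] [56.1 28.3] 79.8
top test_fixture 0.69 2 [240.6, 236.7, 23.2, 24.2] zmax 61.0 478 mean [535.1  89.   49.1] rect [535.4  89.4] [39.8 39.2] 76.2
top blue_tray 0.81 2 [345.1, 166.2, 93.0, 43.4] zmax 20.2 741 mean [ 644.4 -144.    17.8] rect [ 645.5 -147. ] [ 68.8 158.4] 3.7
top yellow_tray 0.56 2 [173.8, 159.1, 95.7, 57.7] zmax 19.9 780 mean [643.7 152.8  17.5] rect [644.6 148.1] [ 69.4 157.7] 7.1
top purple_cell 0.56 1 [142.7, 235.4, 24.7, 17.9] zmax 66.5 225 mean [541.1 247.7  60.6] rect [541.2 249.3] [24. 25.] 48.5
top red_block 0.56 1 [383.6, 282.9, 40.8, 29.6] zmax 71.8 665 mean [ 456.4 -157.9   65.7] rect [ 455.9 -159.9] [28.7 56.4] 25.3
top weight 0.57 1 [198.2, 289.6, 25.2, 22.8] zmax 58.0 406 mean [450.7 162.6  44.2] rect [450
[... 478 characters left out ...]
mean [541.1  89.7  46.4] rect [536.1  87.6] [43.  39.8] 61.1
scene blue_tray 0.81 2 [186.5, 237.2, 97.6, 58.9] zmax 19.7 959 mean [ 647.3 -142.9   16.7] rect [ 646.9 -148.1] [ 72.5 159.5] 3.1
scene yellow_tray 0.79 1 [346.9, 294.0, 104.2, 63.1] zmax 19.2 1049 mean [646.7 150.   16.5] rect [644.5 147.1] [ 73.3 157.8] 7.3
scene purple_cell 0.56 1 [469.7, 269.9, 23.0, 30.4] zmax 65.8 274 mean [546.5 248.8  59.1] rect [543.5 248.5] [26.8 24.3] 57.0
scene red_block 0.95 1 [258.8, 161.8, 32.5, 37.6] zmax 70.8 573 mean [ 462.9 -157.7   61.8] rect [ 456.8 -161.1] [34.7 56.5] 26.9
scene weight 0.78 1 [433.3, 217.1, 23.6, 32.2] zmax 57.4 380 mean [456.4 164.5  42.8] rect [454.6 164.5] [34.8 36.3] 14.2
```

```bash
cat >> h.py <<'E'
def to(x,y,z,yaw):
    """remaining shift in tool axes (cm) and turn (deg) from measured pose; after turning"""
    o=manip.get_obs(); A=R.from_quat(o["eef_rot"]); M=A.as_matrix()
    yw=np.degrees(np.arctan2(M[1,1],M[0,1])); 
    a=np.radians(yaw); Y=np.array([np.cos(a),np.sin(a),0]);Z=np.array([0,0,-1.]);X=np.cross(Y,Z)
    T=np.c_[X,Y,Z]
    e=np.array([x,y,z])-o["tcp_pos"]
    print("t",o["time"],"tcp",o["tcp_pos"].round(1),"yaw",yw.round(2),"gap",o["finger_gap"].round(1),"F",o["force"].round(1))
    print("turn(tool,deg)",np.degrees((A.inv()*R.from_matrix(T)).as_rotvec()).round(2),"shift now-axes cm",(M.T@e/10).round(2),"after-turn cm",(T.T@e/10).round(2))
E
python3 -c "
from h import *
print(manip.hold_point_z)
to(548,-79.4,130,3.4)"
```

```text
18.700000000000003Traceback (most recent call last):
  File "<string>", line 4, in <module>
    to(548,-79.4,130,3.4)
    ~~^^^^^^^^^^^^^^^^^^^
  File "h.py", line 22, in to
    print("t",o["time"],"tcp",o["tcp_pos"].round(1),"yaw",yw.round(2),"gap",o["finger_gap"].round(1),"F",o["force"].round(1))
                                                                            ^^^^^^^^^^^^^^^^^^^^^
AttributeError: 'float' object has no attribute 'round'
```

```bash
sed -i 's/o\["finger_gap"\].round(1)/round(o["finger_gap"],1)/' h.py
python3 -c "
from h import *
to(548,-79.4,130,3.4)"
```

```text
t 1.0 tcp [246.2 547.2 231.3] yaw 65.78 gap 85.3 F [-0.8 -0.2  0.4]
turn(tool,deg) [ 0.    0.   62.38] shift now-axes cm [-53.23 -44.76  10.13] after-turn cm [-64.34  26.41  10.13]
```

Emit:
{"name": "move_arm", "arguments": {"series": [{"jaw": -1,"translation": [0,0,0],"turn": [0,0,7.8]},{"jaw": -1,"translation": [0,0,0],"turn": [0,0,7.8]},{"jaw": -1,"translation": [0,0,0],"turn": [0,0,7.8]},{"jaw": -1,"translation": [0,0,0],"turn": [0,0,7.8]},{"jaw": -1,"translation": [0,0,0],"turn": [0,0,7.8]},{"jaw": -1,"translation": [0,0,0],"turn": [0,0,7.8]},{"jaw": -1,"translation": [0,0,0],"turn": [0,0,7.8]},{"jaw": -1,"translation": [0,0,0],"turn": [0,0,7.8]}], "force": 40}}

```text
time: 1.8
tcp_pos: [246.2, 547.2, 231.3]
eef_rot: [0.688, 0.726, 0.0, 0.0]
force: [0.1, -1.0, -0.3]
finger_gap: 85.1
```

Emit:
{"name": "move_arm", "arguments": {"series": [{"jaw": -1,"translation": [-2,0.8,0.3],"turn": [0,0,0]},{"jaw": -1,"translation": [-3.8,1.56,0.6],"turn": [0,0,0]},{"jaw": -1,"translation": [-3.8,1.56,0.6],"turn": [0,0,0]},{"jaw": -1,"translation": [-3.8,1.56,0.6],"turn": [0,0,0]},{"jaw": -1,"translation": [-3.8,1.56,0.6],"turn": [0,0,0]},{"jaw": -1,"translation": [-3.8,1.56,0.6],"turn": [0,0,0]},{"jaw": -1,"translation": [-3.8,1.56,0.6],"turn": [0,0,0]},{"jaw": -1,"translation": [-3.8,1.56,0.6],"turn": [0,0,0]},{"jaw": -1,"translation": [-3.8,1.56,0.6],"turn": [0,0,0]},{"jaw": -1,"translation": [-3.8,1.56,0.6],"turn": [0,0,0]},{"jaw": -1,"translation": [-3.8,1.56,0.6],"turn": [0,0,0]},{"jaw": -1,"translation": [-3.8,1.56,0.6],"turn": [0,0,0]},{"jaw": -1,"translation": [-3.8,1.56,0.6],"turn": [0,0,0]},{"jaw": -1,"translation": [-3.8,1.56,0.6],"turn": [0,0,0]},{"jaw": -1,"translation": [-3.8,1.56,0.6],"turn": [0,0,0]},{"jaw": -1,"translation": [-3.8,1.56,0.6],"turn": [0,0,0]},{"jaw": -1,"translation": [-3.8,1.56,0.6],"turn": [0,0,0]},{"jaw": -1,"translation": [-1.5,0.6,0.2],"turn": [0,0,0]},{"jaw": -1,"translation": [0,0,0],"turn": [0,0,0]}]}}

```text
time: 3.7
tcp_pos: [547.3, -80.9, 129.4]
eef_rot: [0.687, 0.727, -0.0, -0.001]
force: [-1.0, 0.7, 0.3]
finger_gap: 85.6
```

```bash
python3 -c "
from h import *
to(548,-79.4,24,3.4)"
```

```text
t 3.7 tcp [547.3 -80.9 129.4] yaw 3.21 gap 85.6 F [-1.   0.7  0.3]
turn(tool,deg) [-0.09 -0.02 -0.19] shift now-axes cm [ 0.14  0.1  10.54] after-turn cm [ 0.14  0.08 10.54]
```

Emit:
{"name": "move_arm", "arguments": {"series": [{"jaw": -1,"translation": [0.1,0.1,2],"turn": [0,0,0]},{"jaw": -1,"translation": [0,0,2.5],"turn": [0,0,0]},{"jaw": -1,"translation": [0,0,2.5],"turn": [0,0,0]},{"jaw": -1,"translation": [0,0,2],"turn": [0,0,0]},{"jaw": -1,"translation": [0,0,1],"turn": [0,0,0]},{"jaw": -1,"translation": [0,0,0.5],"turn": [0,0,0]},{"jaw": 0.5,"translation": [0,0,0],"turn": [0,0,0]},{"jaw": 0.8,"translation": [0,0,0],"turn": [0,0,0]},{"jaw": 0.8,"translation": [0,0,0],"turn": [0,0,0]},{"jaw": 0.8,"translation": [0,0,0],"turn": [0,0,0]},{"jaw": 0.8,"translation": [0,0,0],"turn": [0,0,0]},{"jaw": 0.8,"translation": [0,0,0],"turn": [0,0,0]},{"jaw": 0.8,"translation": [0,0,0],"turn": [0,0,0]},{"jaw": 0.8,"translation": [0,0,0],"turn": [0,0,0]}], "force": 40}}

```text
time: 5.1
tcp_pos: [548.7, -78.3, 26.3]
eef_rot: [0.686, 0.728, 0.0, 0.001]
force: [-1.0, 0.8, 4.8]
finger_gap: 25.2
```

```bash
python3 -c "
from h import *
to(643,-97.6,31,3.4)
for n in ['wrist']:
    im,d=manip.get_image(n); cv2.imwrite(f'pics/w1.png',im[:,:,::-1])
"
```

```text
t 5.1 tcp [548.7 -78.3  26.3] yaw 3.37 gap 25.2 F [-1.   0.8  4.8]
turn(tool,deg) [ 0.09  0.03 -0.03] shift now-axes cm [-2.48  9.3  -0.45] after-turn cm [-2.49  9.3  -0.47]
```

View pics/w1.png

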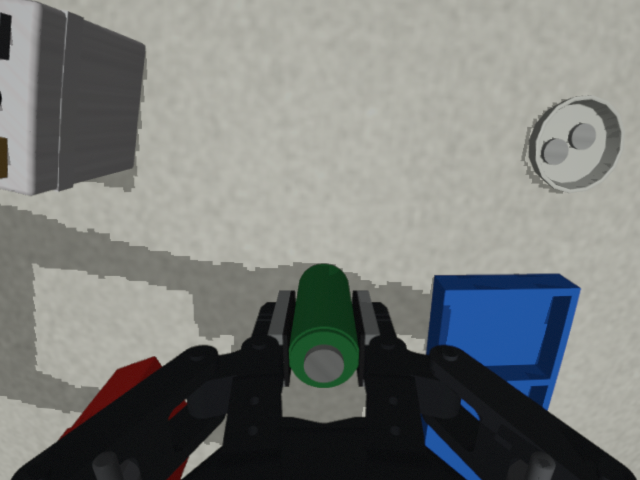

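The green cell at (325,340) is held centrally between the pads.

Emit:
{"name": "move_arm", "arguments": {"series": [{"jaw": 0.8,"translation": [0,0,-1.5],"turn": [0,0,0]},{"jaw": 0.8,"translation": [0,0,-2.5],"turn": [0,0,0]},{"jaw": 0.8,"translation": [0,0,-2],"turn": [0,0,0]},{"jaw": 0.8,"translation": [-0.5,1.8,0],"turn": [0,0,0]},{"jaw": 0.8,"translation": [-0.7,2.5,0],"turn": [0,0,0]},{"jaw": 0.8,"translation": [-0.7,2.5,0],"turn": [0,0,0]},{"jaw": 0.8,"translation": [-0.6,2.5,0],"turn": [0,0,0]},{"jaw": 0.8,"translation": [0,0,1.5],"turn": [0,0,0]},{"jaw": 0.8,"translation": [0,0,2],"turn": [0,0,0]},{"jaw": 0.8,"translation": [0,0,1],"turn": [0,0,0]},{"jaw": 0.8,"translation": [0,0,0.5],"turn": [0,0,0]},{"jaw": 0.8,"translation": [0,0,0],"turn": [0,0,0]}]}}

```text
time: 6.35
tcp_pos: [641.5, -97.4, 34.4]
eef_rot: [0.686, 0.728, -0.0, -0.001]
force: [-0.7, 0.0, -0.7]
finger_gap: 24.9
```

```bash
python3 -c "
from h import *
to(643,-97.6,31.3,3.4)
for n in ['wrist','scene']:
    im,d=manip.get_image(n); cv2.imwrite(f'pics/{n}2.png',im[:,:,::-1])
"
```

```text
t 6.35 tcp [641.5 -97.4  34.4] yaw 3.38 gap 24.9 F [-0.7  0.  -0.7]
turn(tool,deg) [-0.1  -0.03 -0.02] shift now-axes cm [-0.03  0.15  0.31] after-turn cm [-0.03  0.14  0.31]
```

View pics/wrist2.png

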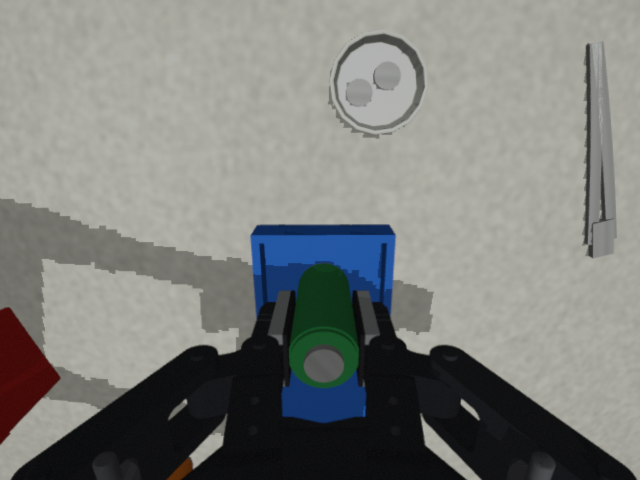

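The cell sits over the middle of the small compartment; I'll lower it, release, and go to the orange cell.

Emit:
{"name": "move_arm", "arguments": {"series": [{"jaw": 0.8,"translation": [0,0.1,0.3],"turn": [0,0,0]},{"jaw": 0.8,"translation": [0,0,0],"turn": [0,0,0]},{"jaw": -0.2,"translation": [0,0,0],"turn": [0,0,0]},{"jaw": -0.6,"translation": [0,0,0],"turn": [0,0,0]},{"jaw": -1,"translation": [0,0,0],"turn": [0,0,0]},{"jaw": -1,"translation": [0,0,0],"turn": [0,0,0]},{"jaw": -1,"translation": [0,0,-2],"turn": [0,0,0]},{"jaw": -1,"translation": [0,0,-4],"turn": [0,0,0]},{"jaw": -1,"translation": [0,0,-4],"turn": [0,0,-3.8]},{"jaw": -1,"translation": [-1.5,-1.2,0],"turn": [0,0,0]},{"jaw": -1,"translation": [-3,-2.5,0],"turn": [0,0,0]},{"jaw": -1,"translation": [-3,-2.5,0],"turn": [0,0,0]},{"jaw": -1,"translation": [-3,-2.5,0],"turn": [0,0,0]},{"jaw": -1,"translation": [-2,-1.7,0],"turn": [0,0,0]},{"jaw": -1,"translation": [-0.8,-0.7,0],"turn": [0,0,0]},{"jaw": -1,"translation": [0,0,0],"turn": [0,0,0]}]}}

```text
time: 8.05
tcp_pos: [549.3, -244.4, 132.2]
eef_rot: [0.662, 0.749, 0.0, 0.0]
force: [-0.6, 0.0, 0.9]
finger_gap: 85.3
```

```bash
python3 -c "
from h import *
to(549,-244,26,7.2)
for n in ['wrist']:
    im,d=manip.get_image(n); cv2.imwrite(f'pics/{n}3.png',im[:,:,::-1])
"
```

```text
t 8.05 tcp [ 549.3 -244.4  132.2] yaw 7.04 gap 85.3 F [-0.6  0.   0.9]
turn(tool,deg) [ 0.01 -0.   -0.16] shift now-axes cm [ 0.05 -0.03 10.62] after-turn cm [ 0.05 -0.03 10.62]
```

View pics/wrist3.png

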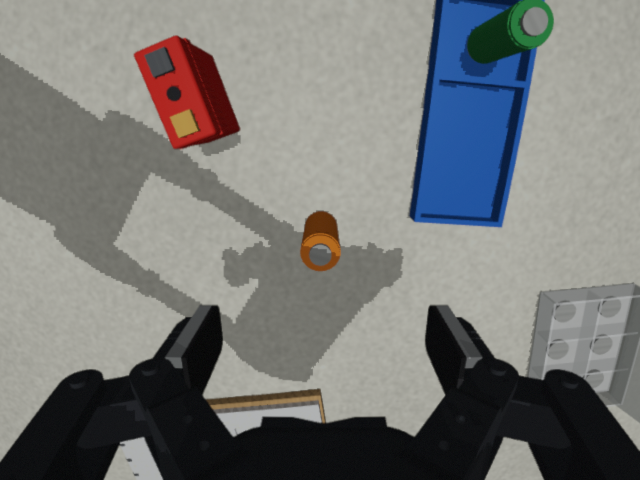

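Green stands in the blue tray (535,20); the orange cell (320,250) is centred between the jaws.

Emit:
{"name": "move_arm", "arguments": {"series": [{"jaw": -1,"translation": [0,0,2],"turn": [0,0,0]},{"jaw": -1,"translation": [0,0,2.6],"turn": [0,0,0]},{"jaw": -1,"translation": [0,0,2.5],"turn": [0,0,0]},{"jaw": -1,"translation": [0,0,2],"turn": [0,0,0]},{"jaw": -1,"translation": [0,0,1],"turn": [0,0,0]},{"jaw": -1,"translation": [0,0,0.5],"turn": [0,0,0]},{"jaw": 0.5,"translation": [0,0,0],"turn": [0,0,0]},{"jaw": 0.8,"translation": [0,0,0],"turn": [0,0,0]},{"jaw": 0.8,"translation": [0,0,0],"turn": [0,0,0]},{"jaw": 0.8,"translation": [0,0,0],"turn": [0,0,0]},{"jaw": 0.8,"translation": [0,0,0],"turn": [0,0,0]},{"jaw": 0.8,"translation": [0,0,0],"turn": [0,0,0]},{"jaw": 0.8,"translation": [0,0,0],"turn": [0,0,0]},{"jaw": 0.8,"translation": [0,0,0],"turn": [0,0,0]},{"jaw": 0.8,"translation": [0,0,-1.5],"turn": [0,0,0]},{"jaw": 0.8,"translation": [0,0,-3],"turn": [0,0,0]},{"jaw": 0.8,"translation": [0,0,-3],"turn": [0,0,0]},{"jaw": 0.8,"translation": [0,0,-2.5],"turn": [0,0,0]},{"jaw": 0.8,"translation": [0,0,0],"turn": [0,0,0]}]}}

```text
time: 10.0
tcp_pos: [551.7, -244.2, 131.7]
eef_rot: [0.661, 0.75, 0.001, 0.004]
force: [-0.2, -0.4, 0.4]
finger_gap: 25.1
```

```bash
python3 -c "
from h import *
to(638.3,197.3,34,7.2)
for n in ['wrist']:
    im,d=manip.get_image(n); cv2.imwrite(f'pics/{n}4.png',im[:,:,::-1])
"
```

```text
t 10.0 tcp [ 551.7 -244.2  131.7] yaw 7.18 gap 25.1 F [-0.2 -0.4  0.4]
turn(tool,deg) [ 0.37  0.25 -0.02] shift now-axes cm [42.77 14.05  9.68] after-turn cm [42.72 14.13  9.77]
```

View pics/wrist4.png

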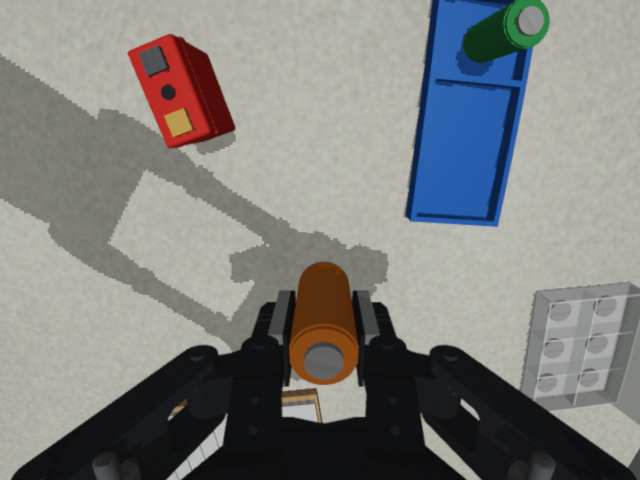

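Emit:
{"name": "move_arm", "arguments": {"series": [{"jaw": 0.8,"translation": [1.7,0.6,0],"turn": [0,0,0]},{"jaw": 0.8,"translation": [3.8,1.26,0],"turn": [0,0,0]},{"jaw": 0.8,"translation": [3.8,1.26,0],"turn": [0,0,0]},{"jaw": 0.8,"translation": [3.8,1.26,0],"turn": [0,0,0]},{"jaw": 0.8,"translation": [3.8,1.26,0],"turn": [0,0,0]},{"jaw": 0.8,"translation": [3.8,1.26,0],"turn": [0,0,0]},{"jaw": 0.8,"translation": [3.8,1.26,0],"turn": [0,0,0]},{"jaw": 0.8,"translation": [3.8,1.26,0],"turn": [0,0,0]},{"jaw": 0.8,"translation": [3.8,1.26,0],"turn": [0,0,0]},{"jaw": 0.8,"translation": [3.8,1.26,0],"turn": [0,0,0]},{"jaw": 0.8,"translation": [3.8,1.26,0],"turn": [0,0,0]},{"jaw": 0.8,"translation": [2.2,0.7,0],"turn": [0,0,0]},{"jaw": 0.8,"translation": [0.8,0.2,0],"turn": [0,0,0]},{"jaw": 0.8,"translation": [0,0,0],"turn": [0,0,0]},{"jaw": 0.8,"translation": [0,0,0],"turn": [0,0,0]}]}}

```text
time: 11.55
tcp_pos: [635.9, 197.1, 125.2]
eef_rot: [0.662, 0.75, -0.001, -0.0]
force: [0.8, -0.6, -1.1]
finger_gap: 25.4
```

```bash
python3 -c "
from h import *
to(638.3,197.3,34,7.2)
for n in ['wrist']:
    im,d=manip.get_image(n); cv2.imwrite(f'pics/{n}5.png',im[:,:,::-1])
"
```

```text
t 11.55 tcp [635.9 197.1 125.2] yaw 7.15 gap 25.4 F [ 0.8 -0.6 -1.1]
turn(tool,deg) [-0.11  0.05 -0.05] shift now-axes cm [0.   0.26 9.12] after-turn cm [-0.01  0.24  9.12]
```

View pics/wrist5.png

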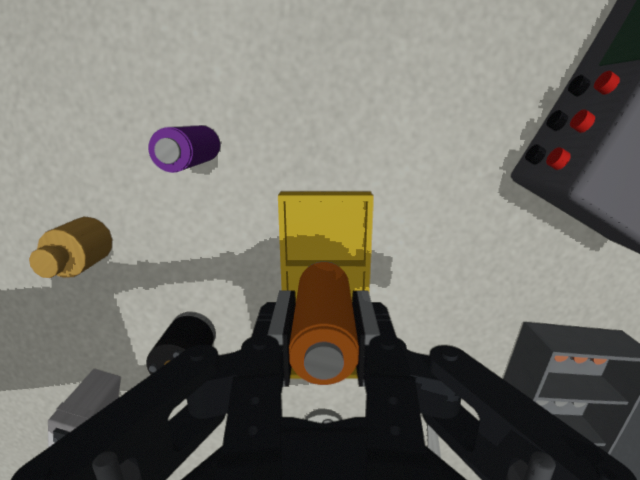

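The orange cell is held above the yellow small compartment (rows 192–262), which fits with the earlier alignment.

Emit:
{"name": "move_arm", "arguments": {"series": [{"jaw": 0.8,"translation": [0,0.2,2],"turn": [0,0,0]},{"jaw": 0.8,"translation": [0,0,2.5],"turn": [0,0,0]},{"jaw": 0.8,"translation": [0,0,2.5],"turn": [0,0,0]},{"jaw": 0.8,"translation": [0,0,1.5],"turn": [0,0,0]},{"jaw": 0.8,"translation": [0,0,0.5],"turn": [0,0,0]},{"jaw": 0.8,"translation": [0,0,0],"turn": [0,0,0]},{"jaw": 0.8,"translation": [0,0,0],"turn": [0,0,0]}]}}

```text
time: 12.3
tcp_pos: [639.3, 198.0, 38.0]
eef_rot: [0.662, 0.75, 0.001, 0.001]
force: [-0.2, -0.2, -0.4]
finger_gap: 25.4
```

```bash
python3 -c "
from h import *
to(638.3,197.3,31,7.2)
for n in ['wrist']:
    im,d=manip.get_image(n); cv2.imwrite(f'pics/{n}6.png',im[:,:,::-1])
"
```

```text
t 12.3 tcp [639.3 198.   38. ] yaw 7.15 gap 25.4 F [-0.2 -0.2 -0.4]
turn(tool,deg) [ 0.13 -0.01 -0.05] shift now-axes cm [-0.06 -0.11  0.7 ] after-turn cm [-0.06 -0.11  0.7 ]
```

View pics/wrist6.png

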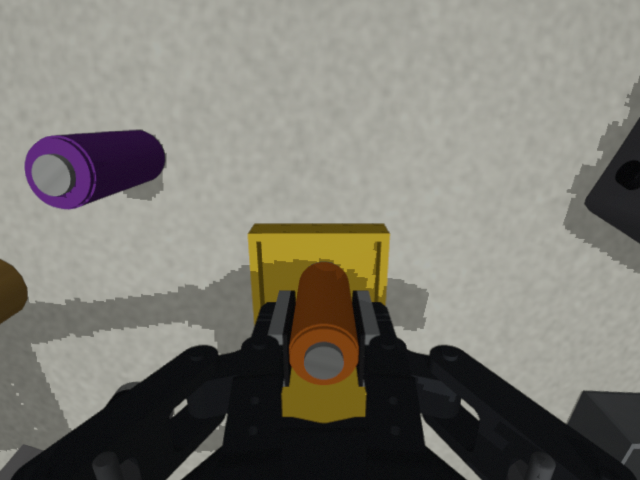

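Emit:
{"name": "move_arm", "arguments": {"series": [{"jaw": 0.8,"translation": [0,0,0.4],"turn": [0,0,0]},{"jaw": 0.8,"translation": [0,0,0.2],"turn": [0,0,0]},{"jaw": 0.8,"translation": [0,0,0],"turn": [0,0,0]},{"jaw": -0.2,"translation": [0,0,0],"turn": [0,0,0]},{"jaw": -0.6,"translation": [0,0,0],"turn": [0,0,0]},{"jaw": -1,"translation": [0,0,0],"turn": [0,0,0]},{"jaw": -1,"translation": [0,0,0],"turn": [0,0,0]},{"jaw": -1,"translation": [0,0,-2],"turn": [0,0,0]},{"jaw": -1,"translation": [0,0,-4],"turn": [0,0,0]},{"jaw": -1,"translation": [0,0,-4],"turn": [0,0,0]},{"jaw": -1,"translation": [-1.2,-1.5,0],"turn": [0,0,0]},{"jaw": -1,"translation": [-2.5,-3,0],"turn": [0,0,0]},{"jaw": -1,"translation": [-2.5,-3,0],"turn": [0,0,0]},{"jaw": -1,"translation": [-2.2,-2.7,0],"turn": [0,0,0]},{"jaw": -1,"translation": [-1.2,-1.4,0],"turn": [0,0,0]},{"jaw": -1,"translation": [0,0,0],"turn": [0,0,0]},{"jaw": -1,"translation": [0,0,0],"turn": [0,0,0]}]}}

```text
time: 14.05
tcp_pos: [535.7, 88.6, 130.6]
eef_rot: [0.662, 0.75, 0.001, 0.0]
force: [-0.5, 0.4, 0.5]
finger_gap: 85.6
```

```bash
python3 -c "
from h import *
to(535.7,88.5,16,7.2)
for n in ['wrist']:
    im,d=manip.get_image(n); cv2.imwrite(f'pics/{n}7.png',im[:,:,::-1])
"
```

```text
t 14.05 tcp [535.7  88.6 130.6] yaw 7.14 gap 85.6 F [-0.5  0.4  0.5]
turn(tool,deg) [ 0.06 -0.02 -0.06] shift now-axes cm [-1.000e-02 -1.000e-02  1.146e+01] after-turn cm [-1.000e-02 -0.000e+00  1.146e+01]
```

View pics/wrist7.png

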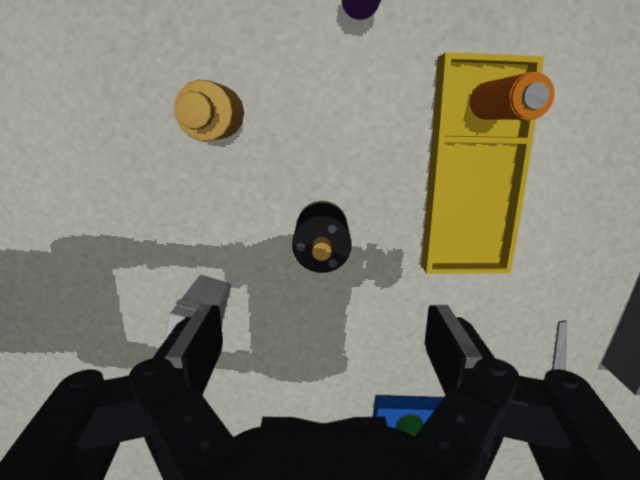

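The orange cell stands in the yellow small compartment (515,97); the fixture (322,240) is centred below.

Emit:
{"name": "move_arm", "arguments": {"series": [{"jaw": -1,"translation": [0,0,2],"turn": [0,0,0]},{"jaw": -1,"translation": [0,0,2.8],"turn": [0,0,0]},{"jaw": -1,"translation": [0,0,2.8],"turn": [0,0,0]},{"jaw": -1,"translation": [0,0,2.2],"turn": [0,0,0]},{"jaw": -1,"translation": [0,0,1],"turn": [0,0,0]},{"jaw": -1,"translation": [0,0,0.6],"turn": [0,0,0]},{"jaw": -0.2,"translation": [0,0,0],"turn": [0,0,0]},{"jaw": 0.2,"translation": [0,0,0],"turn": [0,0,0]},{"jaw": 0.5,"translation": [0,0,0],"turn": [0,0,0]},{"jaw": 0.5,"translation": [0,0,0],"turn": [0,0,0]},{"jaw": 0.5,"translation": [0,0,0],"turn": [0,0,0]},{"jaw": 0.5,"translation": [0,0,0],"turn": [0,0,0]},{"jaw": 0.5,"translation": [0,0,0],"turn": [0,0,0]},{"jaw": 0.5,"translation": [0,0,0],"turn": [0,0,0]}], "force": 50}}

```text
time: 15.5
tcp_pos: [536.4, 88.5, 17.9]
eef_rot: [0.662, 0.75, 0.001, 0.001]
force: [0.4, 0.2, 5.2]
finger_gap: 38.7
```

```bash
python3 -c "
from h import *
to(648,120.9,24,7.2)
for n in ['wrist']:
    im,d=manip.get_image(n); cv2.imwrite(f'pics/{n}8.png',im[:,:,::-1])
"
```

```text
t 15.5 tcp [536.4  88.5  17.9] yaw 7.17 gap 38.7 F [0.4 0.2 5.2]
turn(tool,deg) [ 0.16 -0.   -0.03] shift now-axes cm [ 1.82 11.48 -0.57] after-turn cm [ 1.82 11.48 -0.61]
```

View pics/wrist8.png

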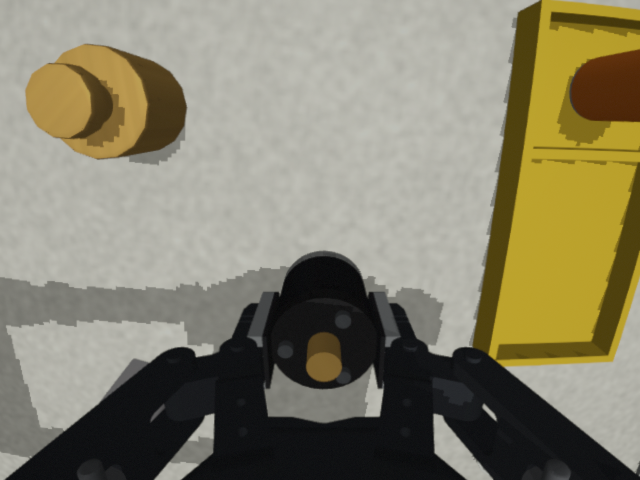

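Emit:
{"name": "move_arm", "arguments": {"series": [{"jaw": 0.6,"translation": [0,0,-1.5],"turn": [0,0,0]},{"jaw": 0.6,"translation": [0,0,-2.5],"turn": [0,0,0]},{"jaw": 0.6,"translation": [0,0,-2],"turn": [0,0,0]},{"jaw": 0.6,"translation": [0.3,1.8,0],"turn": [0,0,0]},{"jaw": 0.6,"translation": [0.5,3,0],"turn": [0,0,0]},{"jaw": 0.6,"translation": [0.5,3,0],"turn": [0,0,0]},{"jaw": 0.6,"translation": [0.3,2.5,0],"turn": [0,0,0]},{"jaw": 0.6,"translation": [0.2,1.2,0],"turn": [0,0,0]},{"jaw": 0.6,"translation": [0,0,0],"turn": [0,0,0]},{"jaw": 0.6,"translation": [0,0,1.5],"turn": [0,0,0]},{"jaw": 0.6,"translation": [0,0,2],"turn": [0,0,0]},{"jaw": 0.6,"translation": [0,0,1],"turn": [0,0,0]},{"jaw": 0.6,"translation": [0,0,0.5],"turn": [0,0,0]},{"jaw": 0.6,"translation": [0,0,0],"turn": [0,0,0]},{"jaw": 0.6,"translation": [0,0,0],"turn": [0,0,0]}]}}

```text
time: 17.05
tcp_pos: [647.5, 120.6, 27.1]
eef_rot: [0.661, 0.75, 0.0, 0.0]
force: [-0.1, -0.6, -1.9]
finger_gap: 39.0
```

```bash
python3 -c "
from h import *
to(648,120.9,22.9,7.2)
for n in ['wrist']:
    im,d=manip.get_image(n); cv2.imwrite(f'pics/{n}9.png',im[:,:,::-1])
"
```

```text
t 17.05 tcp [647.5 120.6  27.1] yaw 7.18 gap 39.0 F [-0.1 -0.6 -1.9]
turn(tool,deg) [ 0.06 -0.   -0.02] shift now-axes cm [0.02 0.06 0.42] after-turn cm [0.02 0.06 0.42]
```

View pics/wrist9.png

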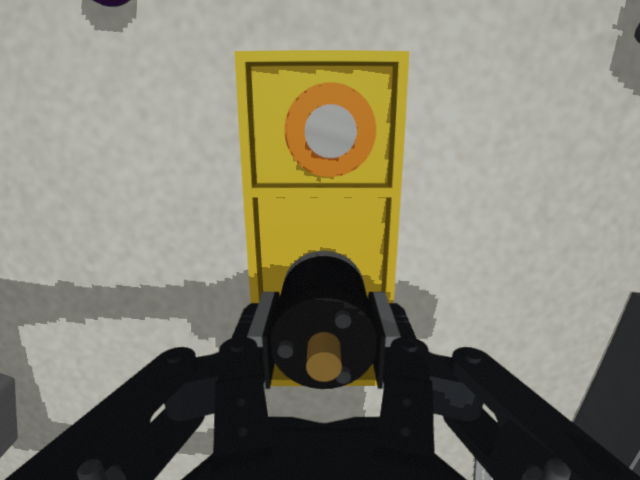

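The fixture sits over the large compartment, clear of the walls and of orange (330,130).

Emit:
{"name": "move_arm", "arguments": {"series": [{"jaw": 0.6,"translation": [0,0,0.3],"turn": [0,0,0]},{"jaw": 0.6,"translation": [0,0,0.1],"turn": [0,0,0]},{"jaw": 0.6,"translation": [0,0,0],"turn": [0,0,0]},{"jaw": -0.2,"translation": [0,0,0],"turn": [0,0,0]},{"jaw": -0.6,"translation": [0,0,0],"turn": [0,0,0]},{"jaw": -1,"translation": [0,0,0],"turn": [0,0,0]},{"jaw": -1,"translation": [0,0,0],"turn": [0,0,0]},{"jaw": -1,"translation": [0,0,-2],"turn": [0,0,0]},{"jaw": -1,"translation": [0,0,-4],"turn": [0,0,0]},{"jaw": -1,"translation": [0,0,-4],"turn": [0,0,5.7]},{"jaw": -1,"translation": [0,0,-1],"turn": [0,0,5.7]},{"jaw": -1,"translation": [0,0,0],"turn": [0,0,5.8]},{"jaw": -1,"translation": [-1.2,-1.5,0],"turn": [0,0,0]},{"jaw": -1,"translation": [-2.6,-3,0],"turn": [0,0,0]},{"jaw": -1,"translation": [-2.6,-3.2,0],"turn": [0,0,0]},{"jaw": -1,"translation": [-2.6,-3.2,0],"turn": [0,0,0]},{"jaw": -1,"translation": [-2.6,-3.2,0],"turn": [0,0,0]},{"jaw": -1,"translation": [-2.2,-2.5,0],"turn": [0,0,0]},{"jaw": -1,"translation": [-1,-1,0],"turn": [0,0,0]},{"jaw": -1,"translation": [0,0,0],"turn": [0,0,0]}]}}

```text
time: 19.1
tcp_pos: [447.3, 4.7, 132.9]
eef_rot: [0.767, 0.642, 0.0, 0.001]
force: [0.6, -0.0, -0.2]
finger_gap: 85.6
```

```bash
python3 -c "
from h import *
to(448.5,5,26,-10)
for n in ['wrist']:
    im,d=manip.get_image(n); cv2.imwrite(f'pics/{n}10.png',im[:,:,::-1])
"
```

```text
t 19.1 tcp [447.3   4.7 132.9] yaw -10.12 gap 85.6 F [ 0.6 -0.  -0.2]
turn(tool,deg) [ 0.09  0.01 -0.12] shift now-axes cm [ 0.05  0.09 10.69] after-turn cm [ 0.05  0.11 10.69]
```

View pics/wrist10.png

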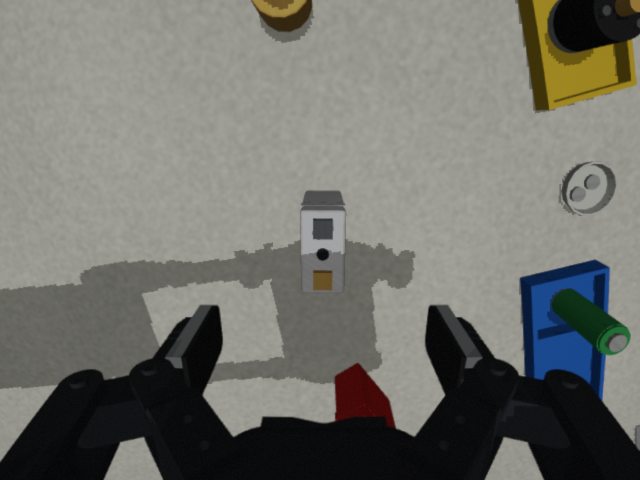

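The bare block (322,248) is square to the jaws and centred; the fixture stands in the yellow large compartment (590,25).

Emit:
{"name": "move_arm", "arguments": {"series": [{"jaw": -1,"translation": [0,0.1,2],"turn": [0,0,0]},{"jaw": -1,"translation": [0,0,2.6],"turn": [0,0,0]},{"jaw": -1,"translation": [0,0,2.5],"turn": [0,0,0]},{"jaw": -1,"translation": [0,0,2],"turn": [0,0,0]},{"jaw": -1,"translation": [0,0,1],"turn": [0,0,0]},{"jaw": -1,"translation": [0,0,0.5],"turn": [0,0,0]},{"jaw": 0.3,"translation": [0,0,0],"turn": [0,0,0]},{"jaw": 0.8,"translation": [0,0,0],"turn": [0,0,0]},{"jaw": 0.8,"translation": [0,0,0],"turn": [0,0,0]},{"jaw": 0.8,"translation": [0,0,0],"turn": [0,0,0]},{"jaw": 0.8,"translation": [0,0,0],"turn": [0,0,0]},{"jaw": 0.8,"translation": [0,0,0],"turn": [0,0,0]},{"jaw": 0.8,"translation": [0,0,0],"turn": [0,0,0]},{"jaw": 0.8,"translation": [0,0,0],"turn": [0,0,0]},{"jaw": 0.8,"translation": [0,0,-1.5],"turn": [0,0,0]},{"jaw": 0.8,"translation": [0,0,-3],"turn": [0,0,0]},{"jaw": 0.8,"translation": [0,0,-3],"turn": [0,0,-6.7]},{"jaw": 0.8,"translation": [0,0,-3],"turn": [0,0,-6.7]},{"jaw": 0.8,"translation": [0,0,0],"turn": [0,0,0]},{"jaw": 0.8,"translation": [0,0,0],"turn": [0,0,0]}], "force": 60}}

```text
time: 21.15
tcp_pos: [449.2, 5.3, 131.5]
eef_rot: [0.687, 0.727, 0.0, 0.0]
force: [-0.3, -0.1, -3.0]
finger_gap: 27.4
```

```bash
python3 -c "
from h import *
to(647.6,-174.5,34,3.4)
for n in ['wrist']:
    im,d=manip.get_image(n); cv2.imwrite(f'pics/{n}11.png',im[:,:,::-1])
"
```

```text
t 21.15 tcp [449.2   5.3 131.5] yaw 3.25 gap 27.4 F [-0.3 -0.1 -3. ]
turn(tool,deg) [ 0.04  0.01 -0.15] shift now-axes cm [-19.08  18.78   9.76] after-turn cm [-19.13  18.74   9.75]
```

View pics/wrist11.png

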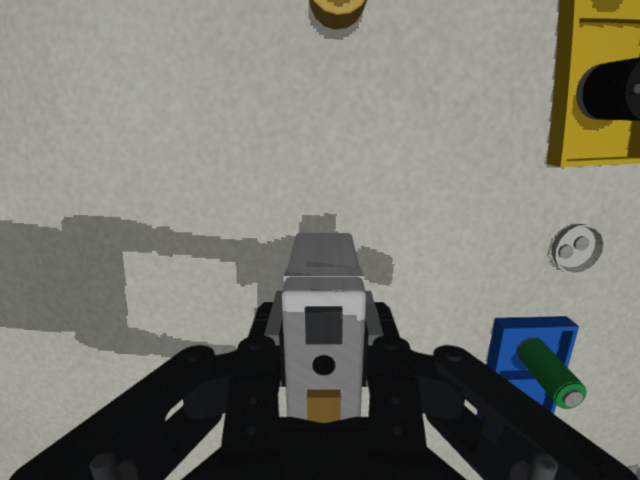

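Emit:
{"name": "move_arm", "arguments": {"series": [{"jaw": 0.8,"translation": [-1.5,1.5,0],"turn": [0,0,0]},{"jaw": 0.8,"translation": [-2.9,2.8,0],"turn": [0,0,0]},{"jaw": 0.8,"translation": [-2.9,2.8,0],"turn": [0,0,0]},{"jaw": 0.8,"translation": [-2.9,2.8,0],"turn": [0,0,0]},{"jaw": 0.8,"translation": [-2.9,2.8,0],"turn": [0,0,0]},{"jaw": 0.8,"translation": [-2.9,2.8,0],"turn": [0,0,0]},{"jaw": 0.8,"translation": [-2.1,2.2,0],"turn": [0,0,0]},{"jaw": 0.8,"translation": [-1,1,0],"turn": [0,0,0]},{"jaw": 0.8,"translation": [0,0,0],"turn": [0,0,0]},{"jaw": 0.8,"translation": [0,0,2],"turn": [0,0,0]},{"jaw": 0.8,"translation": [0,0,2.5],"turn": [0,0,0]},{"jaw": 0.8,"translation": [0,0,1],"turn": [0,0,0]},{"jaw": 0.8,"translation": [0,0,0],"turn": [0,0,0]},{"jaw": 0.8,"translation": [0,0,0],"turn": [0,0,0]}]}}

```text
time: 22.6
tcp_pos: [646.8, -173.9, 76.6]
eef_rot: [0.686, 0.728, -0.0, -0.0]
force: [0.5, -0.2, -1.5]
finger_gap: 27.5
```

```bash
python3 -c "
from h import *
to(647.6,-174.5,33,3.4)
for n in ['wrist']:
    im,d=manip.get_image(n); cv2.imwrite(f'pics/{n}12.png',im[:,:,::-1])
"
```

```text
t 22.6 tcp [ 646.8 -173.9   76.6] yaw 3.38 gap 27.5 F [ 0.5 -0.2 -1.5]
turn(tool,deg) [-0.01 -0.   -0.02] shift now-axes cm [-0.06  0.07  4.36] after-turn cm [-0.06  0.07  4.36]
```

View pics/wrist12.png

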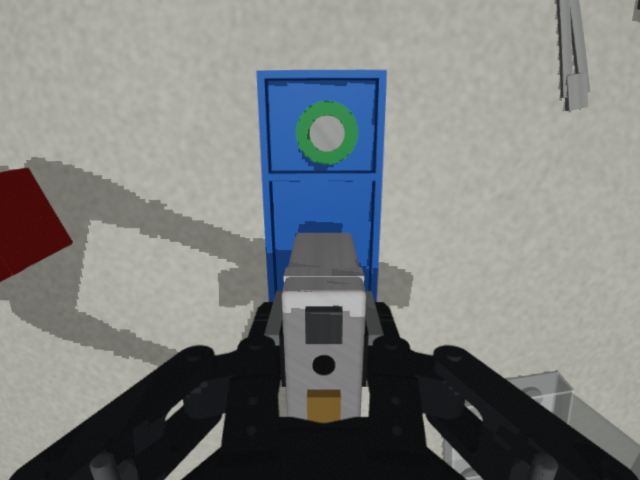

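The block is lined up inside the blue large compartment; green stands at (327,133).

Emit:
{"name": "move_arm", "arguments": {"series": [{"jaw": 0.8,"translation": [0,0.1,1.5],"turn": [0,0,0]},{"jaw": 0.8,"translation": [0,0,1.5],"turn": [0,0,0]},{"jaw": 0.8,"translation": [0,0,0.8],"turn": [0,0,0]},{"jaw": 0.8,"translation": [0,0,0.4],"turn": [0,0,0]},{"jaw": 0.8,"translation": [0,0,0],"turn": [0,0,0]},{"jaw": 0.8,"translation": [0,0,0],"turn": [0,0,0]}]}}

```text
time: 23.25
tcp_pos: [648.2, -174.3, 34.4]
eef_rot: [0.686, 0.728, 0.0, 0.0]
force: [-0.1, -0.5, -2.8]
finger_gap: 27.8
```

```bash
python3 -c "
from h import *
to(647.6,-174.5,31.5,3.4)
"
```

```text
t 23.25 tcp [ 648.2 -174.3   34.4] yaw 3.38 gap 27.8 F [-0.1 -0.5 -2.8]
turn(tool,deg) [ 0.02  0.01 -0.02] shift now-axes cm [-0.01 -0.06  0.29] after-turn cm [-0.01 -0.06  0.29]
```

Lower, release, and withdraw straight up, then clear of the top view.

Emit:
{"name": "move_arm", "arguments": {"series": [{"jaw": 0.8,"translation": [0,0,0.2],"turn": [0,0,0]},{"jaw": 0.8,"translation": [0,0,0.1],"turn": [0,0,0]},{"jaw": 0.8,"translation": [0,0,0],"turn": [0,0,0]},{"jaw": -0.2,"translation": [0,0,0],"turn": [0,0,0]},{"jaw": -0.6,"translation": [0,0,0],"turn": [0,0,0]},{"jaw": -1,"translation": [0,0,0],"turn": [0,0,0]},{"jaw": -1,"translation": [0,0,0],"turn": [0,0,0]},{"jaw": -1,"translation": [0,0,-2],"turn": [0,0,0]},{"jaw": -1,"translation": [0,0,-4],"turn": [0,0,0]},{"jaw": -1,"translation": [0,0,-4],"turn": [0,0,0]},{"jaw": -1,"translation": [0,0,-4],"turn": [0,0,0]},{"jaw": -1,"translation": [0,-3,-3],"turn": [0,0,0]},{"jaw": -1,"translation": [0,-4,0],"turn": [0,0,0]},{"jaw": -1,"translation": [0,-4,0],"turn": [0,0,0]},{"jaw": -1,"translation": [0,-4,0],"turn": [0,0,0]},{"jaw": -1,"translation": [0,-4,0],"turn": [0,0,0]},{"jaw": -1,"translation": [0,-3,0],"turn": [0,0,0]},{"jaw": -1,"translation": [0,0,0],"turn": [0,0,0]},{"jaw": -1,"translation": [0,0,0],"turn": [0,0,0]}]}}

```text
time: 25.15
tcp_pos: [428.5, -187.3, 201.8]
eef_rot: [0.686, 0.727, 0.0, 0.001]
force: [-0.7, 0.6, -0.4]
finger_gap: 85.5
```

```bash
python3 - <<'E'
from h import *
to(448,-174,200,3.4)
names="green_cell orange_cell bare_block test_fixture blue_tray yellow_tray purple_cell red_block weight".split()
T={'b':(646,-147.5,3.4),'y':(644.6,147.7,7.2)}
for cam in ("top","scene"):
    im,d=manip.get_image(cam); cv2.imwrite(f"pics/{cam}9.png",im[:,:,::-1]); p=params(cam)
    for n in names:
        if 'tray' in n: continue
        r=manip.outline_of(n,cam)
        if not r: print(cam,n,"none"); continue
        P=cloud(p,r[0]["pixels"],d)
        zt=np.percentile(P[:,2],98); Q=P[P[:,2]>(30 if n in('weight','test_fixture') else 45)]
        if len(Q)<5: print(cam,n,len(Q)); continue
        c,sz,a=cv2.minAreaRect(Q[:,:2].astype(np.float32))
        s=[cam,n,round(r[0]["p"],2),"zmax",round(zt,1),np.round(c,1),np.round(sz,1),round(a,1)]
        t=T['b'] if n in('green_cell','bare_block') else T['y'] if n in('orange_cell','test_fixture') else None
        if t:
            e=np.array(c)-t[:2]; w=np.radians(t[2]); s+=["local",round(e@[np.cos(w),np.sin(w)],1),round(e@[-np.sin(w),np.cos(w)],1)]
        print(*s)
E
```

```text
t 25.15 tcp [ 428.5 -187.3  201.8] yaw 3.33 gap 85.5 F [-0.7  0.6 -0.4]
turn(tool,deg) [ 0.1   0.04 -0.07] shift now-axes cm [1.22 2.03 0.18] after-turn cm [1.21 2.03 0.18]
top green_cell 0.65 zmax 72.1 [643.2 -96.5] [21.6 23.1] 87.3 local 0.2 51.1
top orange_cell 0.78 zmax 72.2 [640.8 196.6] [26.1 23.7] 51.7 local 2.4 49.0
top bare_block 0.81 zmax 77.0 [ 649.6 -175.6] [28.7 58.1] 3.8 local 1.9 -28.2
top test_fixture 0.6 zmax 66.1 [648.1 121.7] [39.  37.5] 45.4 local 0.2 -26.2
top purple_cell 0.58 zmax 66.5 [541.  249.1] [24.2 24.9] 50.0
top red_block 0.7 zmax 71.7 [ 456.1 -159.9] [28.6 56.6] 25.6
top weight 0.9 zmax 58.4 [450.3 164.1] [34.9 37.5] 22.6
scene green_cell 0.76 zmax 70.6 [646.7 -99.1] [27.5 24.6] 53.3 local 3.6 48.3
scene orange_cell 0.88 zmax 70.5 [642.7 196.6] [27.8 25.6] 29.5 local 4.3 48.8
scene bare_block 0.73 zmax 75.8 [ 651.4 -175.5] [29.3 58.5] 4.2 local 3.8 -28.3
scene test_fixture 0.69 zmax 65.3 [649.4 120.5] [39.4 40.9] 83.0 local 1.4 -27.6
scene purple_cell 0.93 zmax 65.8 [543.2 248.5] [27.7 24.8] 17.5
scene red_block 0.65 zmax 70.3 [ 458.4 -160.2] [32.5 56.3] 24.5
scene weight 0.85 zmax 57.1 [455.4 164.4] [31.5 37. ] 6.8
```

View pics/scene9.png

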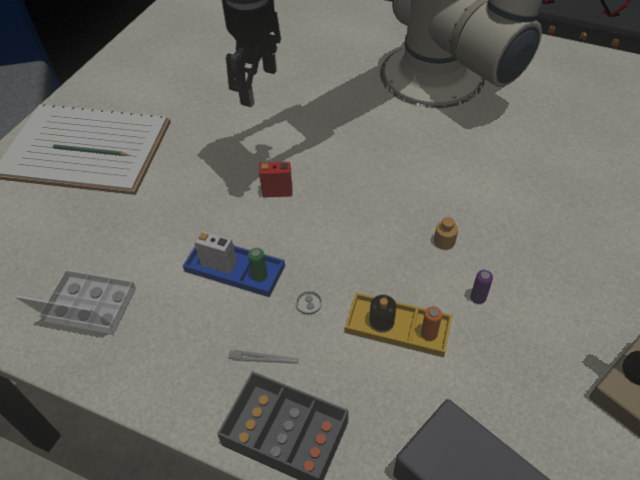

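View pics/top9.png

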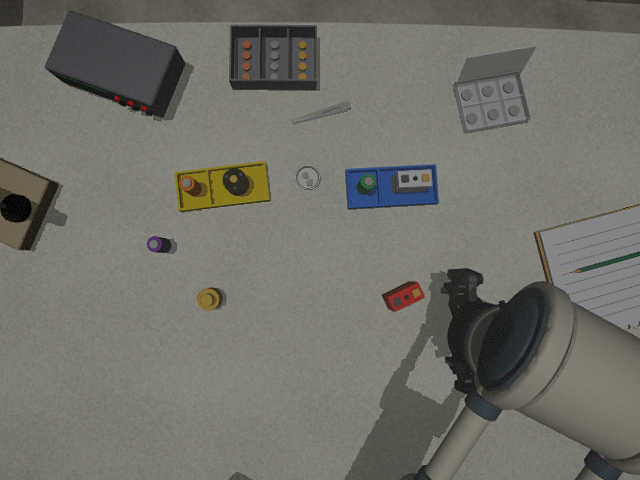

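All four pieces stand in their compartments, with tops about 5 mm higher than on the bench, which matches the tray floor. The purple cell, red block and weight have not moved, and the arm is clear.

```bash
python3 -c "
from bench import manip
print(manip.hand_in())"
```

```text
the job is handed in; nothing more can be done
None
```

Both kits are made up and I handed the job in at about 26 s on the robot's clock. `hand_in()` gives no verdict, so what follows is from my own last checks.

- **Blue tray:** the green cell stands in the small compartment at about (0 to 4, 48 to 51) mm in the tray's frame. The bare block stands in the large one at about (2 to 4, −28) mm. The ranges are the top and scene cameras' readings.
- **Yellow tray:** the orange cell stands in the small compartment at about (2 to 4, 49) mm. The fixture stands in the large one at about (0 to 1, −26 to −28) mm.
- **Upright on the floor:** each piece's top reads about 5 mm higher than it did on the bench, which matches the tray floor thickness. All four look upright in the pictures. I did not measure tilt or speed separately.
- **Left alone:** the purple cell, red block and weight read within about 3 mm of where they started, and they look upright.
- **Robot:** the gripper is open and stopped at about 200 mm height, touching nothing.

No check failed. The two cameras disagreed by up to about 5 mm on positions, close to the calibration error and well inside the allowed ranges.

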